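Park a caster wheel at the top of the sloped gutter

ROBOT

A 6-joint arm with a two-finger parallel gripper is mounted at the origin on a cart in front of the work surface, level with it; the furniture and walls round the work are solid. World frame = base frame: x ahead of the robot, y to its left, z up, the work surface at z = 0. Lengths are in mm, angles in degrees, forces in N, time in s.
With the tool pointing down it reaches from about 300 to 850 mm from the base axis. Payload 4.2 kg.
Tool frame: the origin (TCP) lies midway between the tips of the shut fingers; the grasp point (between the pads) lies 19 mm behind it; x points along the fingers, y is the direction in which the jaws open and shut, and the axes are right-handed (so a half turn about x gives the same grasp; the last joint's range is limited). The gripper opens to 91 mm and grips with 3 to 60 N. Pads are 32 mm wide; open, the fingers measure 118 mm over their backs; the gripper's body (76 mm by 178 mm) begins 60 mm behind the grasp point.
Start: joints at [67.552, 18.312, 89.639, -0, 72.044, -1.146], TCP at [208.897, 535.729, 213.976] pointing down, gripper open.
Joint ranges: [-177.97, 177.97], [-48.28, 115.42], [12.27, 149.76], [-77.06, 257.06], [2.81, 150.46], [-146.56, 146.56]. Speed limits (degrees/s): [147.25, 147.25, 180, 180, 180, 180].

INTERFACE

Orientations are given as [roll, pitch, yaw] about the fixed x, y, z axes, in that order (R = Rz(yaw) Ry(pitch) Rx(roll)).
In Python, from workcell import env gives the robot as it stands.
- The arm moves only by the shell command python3 -m handwheel 'ROWS' [FORCE]. ROWS is text: rows parted by semicolons, each of 7 numbers parted by spaces: the turn, a rotation vector about the tool's x, y, z in degrees, then the shift along the tool's x, y, z in m, then the finger opening in m, from 0 to 0.0912. In form: rx ry rz x y z grip; .... A call has 1 to 12 rows; each row is the pose to reach, as a shift and turn from the pose commanded when the call began, along the tool's axes at that moment; what a row does not reach only later rows make up. A row lasts 1/12 s, in which the tool goes at most 41.7 mm and 7.16 degrees, less where a joint would pass 70% of its speed; a pose out of reach is approached as far as the arm can. A call with a gripper value outside its range is refused whole. The fingers move at their own pace and stop on an object; FORCE is the grip in N (left out, the last holds). Time passes only in rows, so rows that repeat a pose let the fingers close. It gives the time, the measured TCP pose, the force and the opening at its end, in the units of the state.
- env.state(): the state, without advancing time (a new reading comes with each control period).
- env.grab_frame(name): name is "scene" or "side" or "wrist"; returns the picture (400x640x3 uint8, red, green, blue); there is no depth.
- env.get_calibration(name): a dict with "mtx" (3x3 intrinsics, pixels), "T" (4x4, takes a point from camera to world coordinates); the wrist camera has in their place "hand_eye" (4x4, takes a point from camera to tool coordinates, whose origin is the TCP and whose axes are the tool frame's). Camera axes: x right, y up, looking along -z (the intrinsics and any distortion apply to the point x, -y, -z); pixel columns grow to the right and rows downward; lengths in mm; the calibration is good to about 2 mm. A picture is of the moment at which its call begins: read the wrist's pose just before it. get_calibration takes no time and is no camera call.
- env.job_done(): hands the job in, once; it reports no verdict.
The state is a dict: "time_s": time; "qpos": joint angles; "qvel": joint speeds; "effort": joint torques, N m; "ee_pos": TCP position; "ee_rot": TCP orientation; "force": force on the tool from outside, world axes, zero at the start; "torque": the same for the moment, N m; "gripper_width": finger opening in mm.
Only numpy, scipy, OpenCV 4.12 (cv2) and the standard library are available. Lean on these libraries where they do the work, as an engineer would, in place of code of your own. Each camera call takes 0.05 s, during which the arm holds its last target. There are 200 camera calls.

TASK

With the fingers only, push the caster wheel up the sloped gutter, over the brass rib and into the seat at the end stop, where it stays by itself. Then push the yellow gate fully shut behind it, so that it cannot roll back. Do not lift the wheel out of the gutter, and leave the tin, the screwdriver, the hex keys and the roll of tape round the gutter where they are.

Things in the scene. Friction and masses are not known exactly. Their poses are not given: they have to be found in the camera images.
- gutter: Fixed blue gutter on a 360 x 140 x 12 mm plywood plinth. Origin on the bench under it; +x points uphill along the lane (5 degrees of rise), z up, +y to the side of the gate's pivot. Steel lane floor 37 mm wide, middle at y = 0, between walls 5 mm thick that stand 22 mm above it; floor at z = 0.048 m at x = 0.11 (the seat), z = 0.027 m at x = -0.13 (the start).
- rib (a point): Top of the brass rib that crosses the lane floor 18 mm downhill of the seat, 3 mm high; past it the wheel drops into the seat and stays. The rubber faced end stop, 110 mm above the bench, is uphill of the seat.
- low_lip (a point): Top of the lip across the low end of the lane, 10 mm above the lane floor; the fingers can stand over it behind the wheel.
- caster_wheel: Loose orange caster wheel of hard, slippery nylon (friction about 0.3) with an aluminium hub disc, 80 mm in diameter, 32 mm wide, 0.2 to 0.42 kg, standing on edge in the lane against the low lip; it rolls freely and rolls back when let go. Origin at its centre; its y axis is the axle (the others turn as it rolls).
- wheel_home (a point): Where the wheel's centre is when it stands in the seat, 40 mm above the lane floor (it can lie 2 mm either way along the lane). x uphill along the lane (tilted with it by 5 degrees), y across, z square to the lane floor.
- gate (a joint): Angle of the yellow gate, a level arm on an upright pivot that stays where it is left (under 1 N moves it): 0 = shut, square across the lane just downhill of the seated wheel, against its stop; 1.57 = straight downhill beside the lane; more is farther outward (to 2.2). Starts at 1.6 to 2.0. To shut it, push its outer side toward the lane, then uphill.
- gate_pivot (a point): The gate's pivot axis, at mid height of the arm, in the gutter's frame at x = 0.054, y = 0.058, z = 0.086 m. The arm is 98 mm long from here, 6 mm thick and 24 mm high (z 0.074 to 0.098 m).
- gate_pin (a point): Red upright pin, 12 mm thick, on the free end of the gate arm, 94 mm from the pivot, z 0.074 to 0.108 m; the point is on its axis at mid height of the arm. It moves with the gate.
- grease_tin: Bystander: flat round tin with a mustard lid, 76 mm wide, 33 mm high, origin under its middle, on the bench beside the gutter.
- driver_red: Bystander: screwdriver with a red handle, 179 mm long, 30 mm thick, origin under its middle.
- hexkey_set: Bystander: red folding hex key set, 95 x 27 x 30 mm, origin under its middle.
- tape_roll: Bystander: roll of blue masking tape lying flat, the one close to the gutter, 104 mm wide, 24 mm high, origin under its middle.
There are look-alikes about, which are no part of the job. Of the things that look like the caster_wheel, the largest one is meant.

How it is judged:
By the outcome, as a careful person would: the job done as asked, in the order asked, and still so for the second after the job is handed in, with the robot touching nothing.
It also fails if it takes over 58 s, if anything falls off the work surface, if the arm or the gripper's body presses on something with over 40 N, if the wrist force passes 120 N, or if a joint passes its speed limit or range.

## Working session

There is one attempt and no reset: what is moved stays moved. The work goes in short steps, Python scripts to look and compute and a shell command to move; the robot and the scene stay as the last step left them, time stands still between calls to the robot, and variables do not carry over. Pictures are saved under pics/ and viewed, on a budget of 10 in all, crops included, one or two more only if the job needs it, and the job is handed in when it is done.

```bash
mkdir -p pics; ls; python3 - <<'E'
from workcell import env
import cv2, numpy as np, pickle
np.set_printoptions(precision=4,suppress=True)
s=env.state(); print(s)
c={}
for n in("scene","side","wrist"):
    c[n]=env.get_calibration(n); print(n,c[n])
for n in("scene","side"):
    f=env.grab_frame(n); cv2.imwrite(f"pics/{n}0.png",f[:,:,::-1])
E
```

```text
pics
{'time_s': 0.0, 'qpos': array([67.5524, 18.3495, 89.7053, -0.0032, 72.0448, -1.1453]), 'qvel': array([ 0.0366, -0.0422, -0.0702,  0.089 ,  0.0536,  0.0082]), 'effort': array([  0.0016, -41.2467, -23.1978,   0.0727,   0.0456,  -0.0002]), 'ee_pos': array([208.7082, 535.2428, 213.1493]), 'ee_rot': array([ -89.4082,   89.9003, -110.7096]), 'force': array([ 0.5529, -0.1241,  0.155 ]), 'torque': array([-0.0197,  0.0311,  0.0013]), 'gripper_width': 91.18169563248232}
scene {'mtx': array([[417.432 ,   0.    , 320.8939],
       [  0.    , 417.432 , 200.8356],
       [  0.    ,   0.    ,   1.    ]]), 'T': array([[   0.8134,    0.2822,   -0.5087,   93.468 ],
       [  -0.5816,    0.4162,   -0.6989, -679.1689],
       [   0.0145,    0.8643,    0.5027,  555.9402],
       [   0.    ,    0.    ,    0.    ,    1.    ]])}
side {'mtx': array([[455.381 ,   0.    , 314.2821],
       [  0.    , 455.381 , 193.4937],
       [  0.    ,   0.    ,   1.    ]]), 'T': array([[   0.9237,    0.1645,   -0.3461,  229.9749],
       [  -0.3824,    0.4537,   -0.805 , -829.5447],
       [   0.0246,    0.8759,    0.4819,  579.8945],
       [   0.    ,    0.    ,    0.    ,    1.    ]])}
wrist {'mtx': array([[278.4674,   0.    , 321.0328],
       [  0.    , 278.4674, 196.2471],
       [  0.    ,   0.    ,   1.    ]]), 'hand_eye': array([[   0.0009,    0.2668,   -0.9637, -172.0333],
       [   1.    ,   -0.0001,    0.0009,   -0.8386],
       [   0.0001,   -0.9637,   -0.2668,  -74.9553],
       [   0.    ,    0.    ,    0.    ,    1.    ]])}
```

View pics/scene0.png

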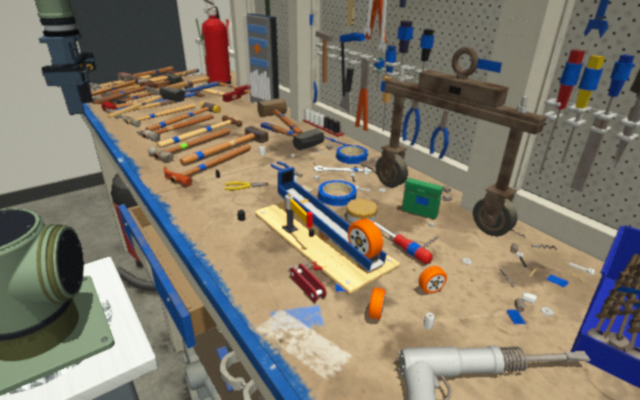

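View pics/side0.png

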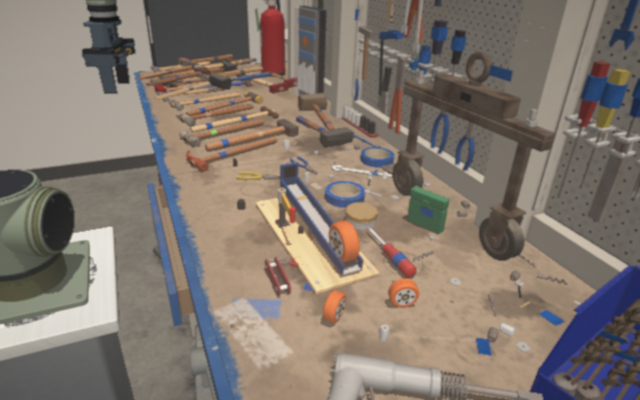

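In the scene view the large orange wheel in the gutter is at (366,240). The look-alikes are the small orange wheels at (433,279) and (376,303), plus the dark casters at (390,165) and (493,215). I choose the one in the gutter, since it is the largest and stands at the low lip. The end stop is at (287,180), and the gate and its post are at (295,212) on the robot's side. Next I measure the plinth.

```bash
cat > h.py <<'E'
import numpy as np, cv2
from workcell import env
np.set_printoptions(precision=1,suppress=True)
def cam(n,ee=None):
    c=env.get_calibration(n)
    if n=="wrist":
        from scipy.spatial.transform import Rotation as R
        s=ee; T=np.eye(4); T[:3,:3]=R.from_euler('xyz',s['ee_rot'],degrees=True).as_matrix(); T[:3,3]=s['ee_pos']
        return c['mtx'],T@c['hand_eye']
    return c['mtx'],c['T']
def rays(K,T,uv):
    uv=np.atleast_2d(uv).astype(float)
    d=np.c_[(uv[:,0]-K[0,2])/K[0,0],-(uv[:,1]-K[1,2])/K[1,1],-np.ones(len(uv))]
    return T[:3,3],d@T[:3,:3].T
def onz(K,T,uv,z):
    o,d=rays(K,T,uv); return o+d*((z-o[2])/d[:,2])[:,None]
def proj(K,T,p):
    q=(np.atleast_2d(p)-T[:3,3])@T[:3,:3]
    return np.c_[K[0,0]*q[:,0]/-q[:,2]+K[0,2],K[1,2]-K[1,1]*q[:,1]/-q[:,2]]
def two(a,b):  # (K,T,uv) x2 -> midpoint, gap
    o1,d1=rays(*a);o2,d2=rays(*b);d1,d2=d1[0],d2[0]
    t=np.linalg.lstsq(np.c_[d1,-d2],o2-o1,rcond=None)[0]
    p,q=o1+d1*t[0],o2+d2*t[1]; return (p+q)/2,np.linalg.norm(p-q)
E
python3 - <<'E'
from h import *
crops=[]
W={}
for n,box in(("scene",(240,150,420,310)),("side",(240,150,420,310))):
    im=cv2.imread(f"pics/{n}0.png"); K,T=cam(n)
    hsv=cv2.cvtColor(im,cv2.COLOR_BGR2HSV)
    def big(m,roi=True):
        z=np.zeros_like(m); x0,y0,x1,y1=box; z[y0:y1,x0:x1]=m[y0:y1,x0:x1]
        k,l,st,ce=cv2.connectedComponentsWithStats(z); o=np.argsort(-st[1:,4])+1
        return [(st[i],ce[i],l==i) for i in o[:4]]
    for s,ce,m in big(cv2.inRange(hsv,(4,170,120),(16,255,255)))[:3]: print(n,"orange",s,ce)
    W[n]=(K,T,big(cv2.inRange(hsv,(4,170,120),(16,255,255)))[0][1])
    pl=big(cv2.inRange(hsv,(17,50,185),(30,150,255)))
    for s,ce,m in pl[:3]: print(n,"ply",s,ce)
    m=pl[0][2]|pl[1][2]
    pts=np.argwhere(m)[:,::-1]; P=onz(K,T,pts,12)[:,:2].astype(np.float32)
    r=cv2.minAreaRect(P); print(r, cv2.boxPoints(r).tolist())
    x0,y0,x1,y1=box
    crops.append(cv2.resize(im[y0:y1,x0:x1],None,fx=2.2,fy=2.2,interpolation=cv2.INTER_CUBIC))
print(two(W["scene"],W["side"]))
cv2.imwrite("pics/crop0.png",np.hstack(crops))
E
```

```text
scene orange [348 218  35  40 630] [369.3 235.1]
scene orange [369 287  16  23 277] [376.4 298.7]
scene orange [306 213   6  15  28] [307.2 221. ]
scene ply [ 240  188  180  122 5164] [333.2 254.2]
scene ply [ 240  266   73   44 1869] [269.5 293.4]
scene ply [240 150  37  35 748] [255.7 170.2]
((552.6636962890625, -51.6068115234375), (502.8062438964844, 362.2593994140625), 63.9315185546875) [[279.4825439453125, -197.83799743652344], [604.8890380859375, -357.0311279296875], [825.8448486328125, 94.62437438964844], [500.4383544921875, 253.8175048828125]]
side orange [394 283  10   9  24] [397.2 287.2]
side orange [407 282   9   8  18] [411.7 285.8]
side orange [399 281   4   2   4] [400.5 281.2]
side ply [ 256  198  123   95 2627] [309.9 253. ]
side ply [348 204  28  15 290] [361.1 210.2]
side ply [240 171  21   7  74] [251.1 173.8]
((617.4843139648438, -47.604217529296875), (259.0215148925781, 367.4345397949219), 1.8436199426651) [[482.13006591796875, 131.8513641357422], [493.95111083984375, -235.39295959472656], [752.8385620117188, -227.05979919433594], [741.0175170898438, 140.1845245361328]]
(array([ 775.6,  -36.7, -144.2]), np.float64(125.92213285428028))
```

View pics/crop0.png

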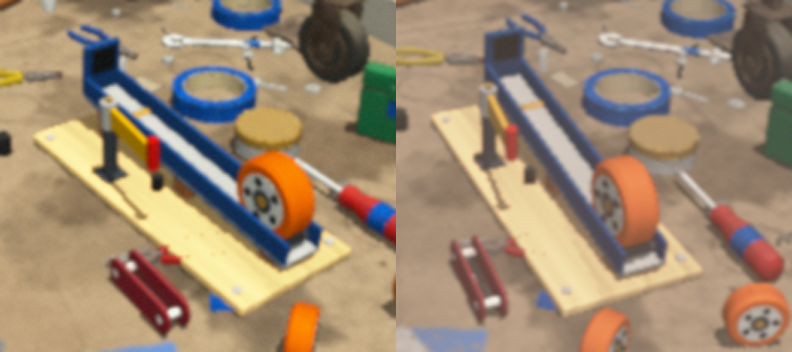

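The crops show the large wheel in the gutter (hub at scene (359,241), side (339,242)) and the rib at scene (304.5,200.5). They also show the pivot post, the gate lying about straight downhill with its red pin at scene (309,213), and the plinth corners. Triangulate these.

```bash
python3 - <<'E'
from h import *
S=cam("scene");D=cam("side")
def f(u,v): return 240+u/2.2,150+v/2.2
pts=dict(farL=((35,137),(35,118)),near=((238,304),(170,305)),right=((350,250),(305,268)),hub=((262,201),(217,203)),rib=((142,111),(138,105)),pintop=((152,138),(116,126)),pivtop=((105,90),(92,92)),wheelmid=((278,196),(228,203)),lipR=((321,228),(268,240)))
P={}
for k,(a,b) in pts.items():
    p,g=two((*S,f(*a)),(*D,f(*b))); P[k]=p; print(k,p,round(g,1), "onz12",onz(*S,f(*a),12)[0],onz(*D,f(*b),12)[0])
for k in(0,1):
    c=[onz(*(S,D)[k],f(*pts[n][k]),12)[0] for n in("farL","near","right")]
    print(np.linalg.norm(c[0]-c[1]),np.linalg.norm(c[1]-c[2]),"yaw",np.degrees(np.arctan2(*(c[0]-c[1])[[1,0]])),"mid",(c[0]+c[2])/2)
E
```

```text
farL [486.9 138.4   0.8] 0.6 onz12 [478.7 121.4  12. ] [482.1 120.2  12. ]
near [ 511.6 -202.   -10.6] 1.6 onz12 [ 494.2 -221.9   12. ] [ 501.4 -225.    12. ]
right [ 641.3 -211.9    0.2] 3.7 onz12 [ 627.6 -223.9   12. ] [ 634.7 -222.1   12. ]
hub [ 577.7 -151.6   48.4] 4.1 onz12 [ 610.  -116.6   12. ] [ 603.5 -102.    12. ]
rib [583.3  62.1  40.1] 0.1 onz12 [610.  102.5  12. ] [601.6 108.4  12. ]
pintop [510.7 -64.7  96.7] 2.9 onz12 [585.8  46.   12. ] [561.4  72.4  12. ]
pivtop [523.5  40.6  86.8] 14.7 onz12 [600.8 170.6  12. ] [561.9 156.1  12. ]
wheelmid [ 578.7 -171.9   63.5] 0.5 onz12 [ 629.1 -119.2   12. ] [ 613.7 -105.8   12. ]
lipR [ 601.9 -207.9   40.4] 2.5 onz12 [ 628.4 -183.5   12. ] [ 622.7 -173.3   12. ]
343.69818522659455 133.4339982418977 yaw 92.58174820853833 mid [553.1 -51.2  12. ]
345.7356002201993 133.25756513792012 yaw 93.2082525197018 mid [558.4 -51.   12. ]
```

```bash
python3 - <<'E'
from h import *
from scipy.spatial.transform import Rotation as R
s=env.state(); A=R.from_euler('xyz',s['ee_rot'],degrees=True).as_matrix(); np.set_printoptions(precision=3,suppress=True); print(A)
t=np.array([560,-60,300.])
print("shift tool", A.T@(t-s['ee_pos']))
for yaw in (2.8,-177.2,92.8,-87.2):
    y=np.radians(yaw); B=np.array([[0,0,-1],[np.cos(y),np.sin(y),0],[0,0,0]]).T.astype(float); B[:,2]=np.cross(B[:,0],B[:,1])
    print(yaw,"tool z",B[:,2],"rotvec",R.from_matrix(A.T@B).as_rotvec(degrees=True))
E
```

```text
[[-0.001  0.363  0.932]
 [-0.001  0.932 -0.363]
 [-1.    -0.002 -0.   ]]
shift tool [ -86.138 -427.163  543.541]
2.8 tool z [ 0.049 -0.999  0.   ] rotvec [65.899  0.048  0.078]
-177.2 tool z [-0.049  0.999  0.   ] rotvec [-114.101   -0.088    0.054]
92.8 tool z [0.999 0.049 0.   ] rotvec [-24.101  -0.02    0.085]
-87.2 tool z [-0.999 -0.049 -0.   ] rotvec [155.899   0.118   0.028]
```

```bash
python3 -m handwheel '-24.1 0 0 -0.086 -0.427 0.544 0; -24.1 0 0 -0.086 -0.427 0.544 0; -24.1 0 0 -0.086 -0.427 0.544 0; -24.1 0 0 -0.086 -0.427 0.544 0; -24.1 0 0 -0.086 -0.427 0.544 0; -24.1 0 0 -0.086 -0.427 0.544 0; -24.1 0 0 -0.086 -0.427 0.544 0; -24.1 0 0 -0.086 -0.427 0.544 0; -24.1 0 0 -0.086 -0.427 0.544 0; -24.1 0 0 -0.086 -0.427 0.544 0; -24.1 0 0 -0.086 -0.427 0.544 0; -24.1 0 0 -0.086 -0.427 0.544 0' 20
cat >> h.py <<'E'
from scipy.spatial.transform import Rotation as R
def tool(t):
    s=env.state(); A=R.from_euler('xyz',s['ee_rot'],degrees=True).as_matrix()
    print("t",s['time_s'],"pos",s['ee_pos'],"F",s['force'],"toolaxes y",A[:,1].round(3),"shift(mm)",A.T@(np.array(t,float)-s['ee_pos']),"fromcmd?")
E
python3 -c "
from h import *
tool([560,-60,300])"
```

```text
time_s: 1.1
ee_pos: [459.4, 110.3, 275.2]
ee_rot: [142.0, 90.0, 144.8]
force: [0.2, 0.2, -0.2]
gripper_width: 14.2
t 1.1 pos [459.4 110.3 275.2] F [ 0.2  0.2 -0.2] toolaxes y [-0.  1.  0.] shift(mm) [ -24.8 -175.    92.2] fromcmd?
```

```bash
python3 -m handwheel '0 0 0 -0.025 -0.175 0.092 0; 0 0 0 -0.025 -0.175 0.092 0; 0 0 0 -0.025 -0.175 0.092 0; 0 0 0 -0.025 -0.175 0.092 0; 0 0 0 -0.025 -0.175 0.092 0; 0 0 0 -0.025 -0.175 0.092 0; 0 0 0 -0.025 -0.175 0.092 0'
python3 - <<'E'
from h import *
import pickle
s=env.state(); im=env.grab_frame("wrist")[:,:,::-1]; cv2.imwrite("pics/w1.png",im); pickle.dump(s,open("w1.pkl","wb"))
print(s['ee_pos'])
E
```

```text
time_s: 1.68
ee_pos: [559.7, -59.2, 299.2]
ee_rot: [154.1, 89.9, 156.7]
force: [0.5, 0.5, -0.4]
gripper_width: 0.4
[559.7 -59.2 299.2]
```

View pics/w1.png

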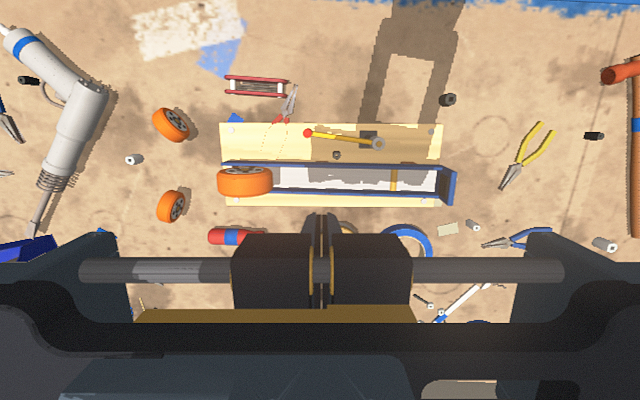

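The wrist view shows the wheel at (245,181), the rib at (394,180) and the end stop at (450,187). The pivot is at (378,143), the pin at (308,133), and the plinth corners are at about (219,125), (443,124) and (446,206). The hex keys are at (255,88), with the driver, tin and tape below the lane.

```bash
python3 - <<'E'
from h import *
import pickle
s=pickle.load(open("w1.pkl","rb")); C=cam("wrist",s)
im=cv2.imread("pics/w1.png"); hsv=cv2.cvtColor(im,cv2.COLOR_BGR2HSV)
def comp(lo,hi,box):
    x0,y0,x1,y1=box; m=cv2.inRange(hsv,lo,hi)[y0:y1,x0:x1]; k,l,st,ce=cv2.connectedComponentsWithStats(m); i=np.argmax(st[1:,4])+1
    return st[i]+[x0,y0,0,0,0],ce[i]+[x0,y0]
w,wc=comp((4,150,120),(18,255,255),(205,155,280,205)); print("wheel px",w,wc)
r,rc=comp((12,80,100),(28,255,255),(385,166,402,195)); print("rib px",r,rc)
p,pc=comp((0,170,120),(6,255,255),(295,122,320,142)); print("pin px",p,pc)
for n,uv,z in (("pl1",(219,124),12),("pl2",(443,124),12),("pl3",(446,206),12),("pl4",(227,206),12),("rib",rc,49.4),("pivot",(378,143),110),("pin",pc,108),("wheel lo",(w[0],wc[1]),67),("wheel hi",(w[0]+w[2],wc[1]),67),("wheelL top",(wc[0],w[1]),100),("wheelR top",(wc[0],w[1]+w[3]),67),
 ("lane near wall L",(222,163),40),("lane near wall R",(440,164),65),("stop",(450,187),110)):
    print(n,onz(*C,uv,z)[0])
E
```

```text
wheel px [ 217  167   55   31 1269] [244.1 183.3]
rib px [390 169   8  22 136] [393.2 179.6]
pin px [303 129   9   9  59] [307.  132.6]
pl1 [ 498.8 -226.2   12. ]
pl2 [482.4 131.1  12. ]
pl3 [618.4 158.4  12. ]
pl4 [ 635.7 -219.4   12. ]
rib [568.8  51.9  49.4]
pivot [510.1  10.3 110. ]
pin [501.3 -80.8 108. ]
wheel lo [ 583.  -214.1   67. ]
wheel hi [ 579.2 -132.4   67. ]
wheelL top [ 550.7 -164.2  100. ]
wheelR top [ 603.8 -174.4   67. ]
lane near wall L [ 556.7 -214.6   40. ]
lane near wall R [539.3 113.4  65. ]
stop [563.3 112.  110. ]
```

```bash
cat >> h.py <<'E'
U=np.array([-.0488,.9988,0]);V=np.array([-.9988,-.0488,0]);O=np.array([573.3,-40,0])
def g2w(x,y,z): return O+x*U+y*V+[0,0,z]
def w2g(p): d=np.array(p)-O; return np.array([d@U,d@V,d[2]])
def go(x,y,z):
    tool(g2w(x,y,z)); s=env.state(); A=R.from_euler('xyz',s['ee_rot'],degrees=True).as_matrix()
    print("gutter pos",w2g(s['ee_pos']),"A",np.round(np.c_[A.T@U,A.T@V],3).tolist(), "F gutter",s['force']@U,s['force']@V,s['force'][2])
E
python3 -c "
from h import *
go(-200,0,130)"
```

```text
t 1.7333 pos [559.1 -58.  299.3] F [ 0.  -0.4  0.2] toolaxes y [-0.  1.  0.] shift(mm) [ 169.1 -182.8   15.6] fromcmd?
gutter pos [-17.3  15.1 299.3] A [[0.001, 0.002], [1.0, -0.001], [-0.001, -1.0]] F gutter -0.4343096199623051 -0.0005380370403579894 0.23088669101803194
```

```bash
python3 -m handwheel '0 0 0 0.02 -0.04 0.0156 0; 0 0 0 0.04 -0.08 0.0156 0; 0 0 0 0.06 -0.12 0.0156 0; 0 0 0 0.08 -0.155 0.0156 0; 0 0 0 0.11 -0.183 0.0156 0; 0 0 0 0.15 -0.183 0.0156 0; 0 0 0 0.18 -0.183 0.0156 0; 0 0 0 0.21 -0.183 0.0156 0; 0 0 0 0.23 -0.183 0.0156 0; 0 0 0 0.246 -0.183 0.0156 0;0 0 0 0.246 -0.183 0.0156 0'
python3 - <<'E'
from h import *
go(-186,0,53)
im=env.grab_frame("side"); cv2.imwrite("pics/s2.png",cv2.resize(im[130:330,200:440,::-1],None,fx=3,fy=3,interpolation=cv2.INTER_CUBIC))
E
```

```text
time_s: 2.65
ee_pos: [581.2, -236.9, 50.4]
ee_rot: [150.6, 89.5, 153.5]
force: [-0.7, -0.1, -0.8]
gripper_width: 0.8
t 2.65 pos [ 581.2 -236.9   50.4] F [-0.7 -0.1 -0.8] toolaxes y [-0.1  1.   0. ] shift(mm) [-2.6 11.   1.8] fromcmd?
gutter pos [-197.     1.8   50.4] A [[0.004, 0.007], [1.0, 0.002], [0.002, -1.0]] F gutter -0.03699693782407068 0.7223779642753373 -0.8354194431372243
```

View pics/s2.png

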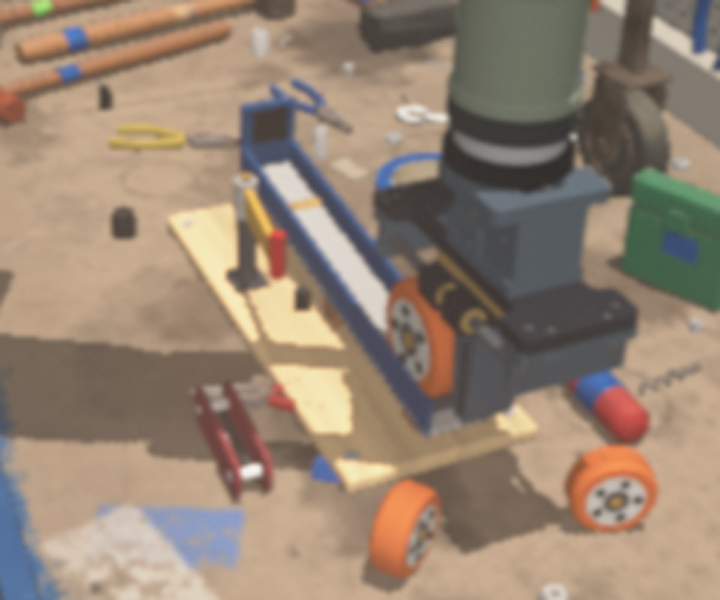

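The fingers (lower right, about (480,370)) stand behind the wheel over the low lip, and the rest of the scene is untouched. Start pushing.

```bash
python3 -m handwheel '0 0 0 -0.001 0.008 0.0015 0; 0 0 0 -0.0015 0.016 0.0015 0; 0 0 0 -0.002 0.024 0.0015 0; 0 0 0 -0.003 0.032 0.0015 0; 0 0 0 -0.0035 0.04 0.0015 0; 0 0 0 -0.004 0.048 0.0015 0; 0 0 0 -0.005 0.056 0.0015 0; 0 0 0 -0.0055 0.064 0.0015 0; 0 0 0 -0.0065 0.072 0.0015 0; 0 0 0 -0.007 0.08 0.0015 0; 0 0 0 -0.008 0.088 0.0015 0; 0 0 0 -0.0085 0.096 0.0015 0'
python3 -c "
from h import *
go(53,0,73)"
```

```text
time_s: 3.7
ee_pos: [580.8, -143.2, 62.7]
ee_rot: [56.3, 90.0, 59.1]
force: [0.7, -0.1, 0.4]
gripper_width: 0.3
t 3.7 pos [ 580.8 -143.2   62.7] F [ 0.7 -0.1  0.4] toolaxes y [-0.  1.  0.] shift(mm) [-10.3 156.5  -2.4] fromcmd?
gutter pos [-103.5   -2.4   62.7] A [[0.0, -0.0], [1.0, 0.0], [0.0, -1.0]] F gutter -0.11417148343092748 -0.7267397915383977 0.3639684982693129
```

```bash
python3 -m handwheel '0 0 0 -0.0005 0.008 -0.001 0; 0 0 0 -0.001 0.016 -0.001 0; 0 0 0 -0.002 0.024 -0.001 0; 0 0 0 -0.003 0.032 -0.001 0; 0 0 0 -0.0035 0.04 -0.001 0; 0 0 0 -0.004 0.048 -0.001 0; 0 0 0 -0.005 0.056 -0.001 0; 0 0 0 -0.0055 0.064 -0.001 0; 0 0 0 -0.006 0.072 -0.001 0; 0 0 0 -0.007 0.08 -0.001 0; 0 0 0 -0.0075 0.088 -0.001 0; 0 0 0 -0.008 0.096 -0.001 0'
python3 - <<'E'
from h import *
go(53,0,73)
for n in ("scene",):
    im=env.grab_frame(n); cv2.imwrite(f"pics/{n}3.png",cv2.resize(im[130:310,240:440,::-1],None,fx=3,fy=3,interpolation=cv2.INTER_CUBIC))
E
```

```text
time_s: 4.7
ee_pos: [575.1, -47.4, 70.7]
ee_rot: [57.7, 90.0, 60.5]
force: [0.2, -0.9, 0.5]
gripper_width: 0.7
t 4.7 pos [575.1 -47.4  70.7] F [ 0.2 -0.9  0.5] toolaxes y [-0.  1.  0.] shift(mm) [-2.3 60.5 -1.4] fromcmd?
gutter pos [-7.5 -1.4 70.7] A [[0.0, -0.0], [1.0, 0.0], [0.0, -1.0]] F gutter -0.91401965874638 -0.16977666872245362 0.5494005804751473
```

View pics/scene3.png

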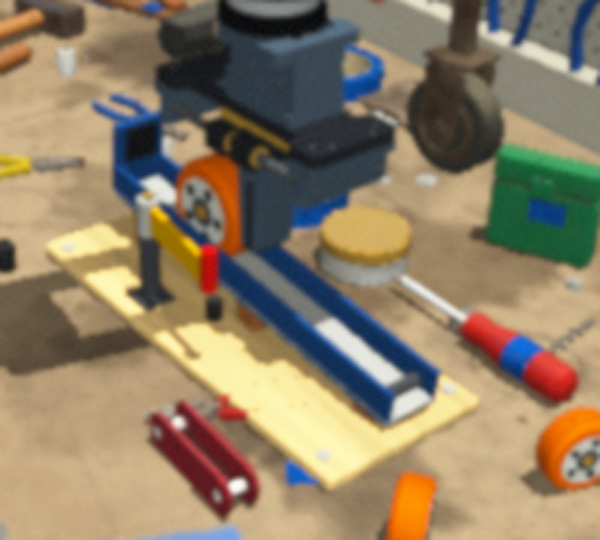

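The wheel is at about (210,205) in the crop, upright and ahead of the fingers, and everything is still in place. Push on over the rib, more slowly.

```bash
python3 -m handwheel '0 0 0 -0.0005 0.006 -0.001 0; 0 0 0 -0.001 0.012 -0.001 0; 0 0 0 -0.0015 0.018 -0.001 0; 0 0 0 -0.002 0.024 -0.001 0; 0 0 0 -0.002 0.029 -0.001 0; 0 0 0 -0.0025 0.034 -0.001 0; 0 0 0 -0.003 0.039 -0.001 0; 0 0 0 -0.003 0.043 -0.001 0; 0 0 0 -0.0035 0.047 -0.001 0; 0 0 0 -0.004 0.051 -0.001 0; 0 0 0 -0.004 0.055 -0.001 0; 0 0 0 -0.004 0.057 -0.001 0'
python3 - <<'E'
from h import *
go(53,0,73)
for n in ("scene",):
    im=env.grab_frame(n); cv2.imwrite(f"pics/{n}4.png",cv2.resize(im[150:270,240:400,::-1],None,fx=4,fy=4,interpolation=cv2.INTER_CUBIC))
E
```

```text
time_s: 5.75
ee_pos: [571.1, 9.6, 74.4]
ee_rot: [122.3, 89.9, 125.1]
force: [0.1, -0.6, -0.3]
gripper_width: 0.1
t 5.75 pos [571.1   9.6  74.4] F [ 0.1 -0.6 -0.3] toolaxes y [-0.  1.  0.] shift(mm) [ 1.4  3.3 -0.2] fromcmd?
gutter pos [49.7 -0.2 74.4] A [[0.001, 0.0], [1.0, 0.0], [0.0, -1.0]] F gutter -0.5674338664562203 -0.09737385784430663 -0.2945100256930878
```

View pics/scene4.png

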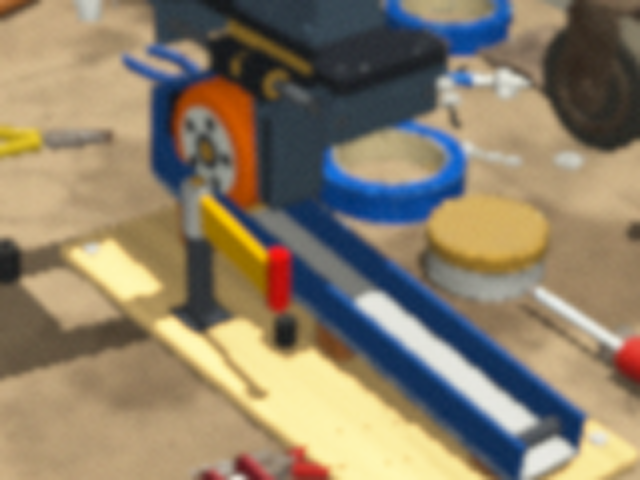

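The wheel is now beside the pivot near the end stop, at about (205,145). Whether it is past the rib isn't certain, so I nudge on and watch the force.

```bash
python3 -m handwheel '0 0 0 0 0.002 0 0; 0 0 0 0 0.004 0 0; 0 0 0 0 0.004 0 0;0 0 0 0 0.004 0 0'; python3 -m handwheel '0 0 0 0 0.002 0 0; 0 0 0 0 0.004 0 0; 0 0 0 0 0.004 0 0;0 0 0 0 0.004 0 0'
python3 -c "
from h import *
go(53,0,73)"
```

```text
time_s: 6.13
ee_pos: [571.1, 12.8, 74.6]
ee_rot: [113.8, 90.0, 116.6]
force: [-1.3, 0.7, -0.2]
gripper_width: 0.6
time_s: 6.47
ee_pos: [570.9, 16.8, 74.6]
ee_rot: [9.2, 90.0, 12.0]
force: [-0.2, -1.0, -0.0]
gripper_width: 0.3
t 6.4667 pos [570.9  16.8  74.6] F [-0.2 -1.  -0. ] toolaxes y [-0.  1.  0.] shift(mm) [ 1.6 -3.8 -0.4] fromcmd?
gutter pos [56.8 -0.4 74.6] A [[0.0, -0.0], [1.0, 0.0], [0.0, -1.0]] F gutter -0.9567983144311324 0.2945287252469013 -0.005927289649118685
```

```bash
python3 -m handwheel '0 0 0 0 0.002 0 0; 0 0 0 0 0.003 0 0; 0 0 0 0 0.003 0 0;0 0 0 0 0.003 0 0'; python3 -m handwheel '0 0 0 0 0.002 0 0; 0 0 0 0 0.003 0 0; 0 0 0 0 0.003 0 0;0 0 0 0 0.003 0 0'
python3 - <<'E'
from h import *
go(53,0,73)
import pickle
s=env.state(); im=env.grab_frame("wrist")[:,:,::-1]; cv2.imwrite("pics/w5.png",im); pickle.dump(s,open("w5.pkl","wb"))
E
```

```text
time_s: 6.8
ee_pos: [570.8, 19.8, 74.6]
ee_rot: [65.2, 90.0, 68.0]
force: [-1.0, -1.0, 0.0]
gripper_width: 0.3
time_s: 7.13
ee_pos: [570.9, 20.1, 74.7]
ee_rot: [-87.4, 89.7, -84.5]
force: [1.3, -9.2, 0.5]
gripper_width: 0.5
t 7.1333 pos [570.9  20.1  74.7] F [ 1.3 -9.2  0.5] toolaxes y [-0.1  1.  -0. ] shift(mm) [ 1.7 -7.1 -0.5] fromcmd?
gutter pos [60.1 -0.5 74.7] A [[-0.005, -0.0], [1.0, 0.002], [0.002, -1.0]] F gutter -9.301100062793173 -0.8484823749438819 0.49964024356591535
```

The resistance of 9 N with no motion means the wheel is against the end stop. Back off, lift and look.

```bash
python3 -m handwheel '0 0 0 0 -0.005 0 0; 0 0 0 0 -0.012 0 0; 0 0 0 0 -0.02 0 0; 0 0 0 0 -0.025 0 0; 0 0 0 -0.03 -0.03 -0.0 0; 0 0 0 -0.06 -0.03 -0.0 0; 0 0 0 -0.09 -0.04 -0.02 0; 0 0 0 -0.12 -0.05 -0.05 0; 0 0 0 -0.12 -0.07 -0.08 0; 0 0 0 -0.12 -0.09 -0.1 0; 0 0 0 -0.12 -0.09 -0.11 0;0 0 0 -0.12 -0.09 -0.11 0'
python3 - <<'E'
from h import *
import pickle
s=env.state(); im=env.grab_frame("wrist")[:,:,::-1]; cv2.imwrite("pics/w6.png",im); pickle.dump(s,open("w6.pkl","wb"))
go(-50,100,120)
im2=env.grab_frame("side")[:,:,::-1]
b=cv2.resize(im2[140:260,240:400],(640,480),interpolation=cv2.INTER_CUBIC)
cv2.imwrite("pics/c6.png",np.vstack([cv2.resize(im,(400,250)),cv2.resize(b,(400,300))])); cv2.imwrite("pics/s6.png",im2)
E
```

```text
time_s: 8.18
ee_pos: [463.1, -73.1, 194.9]
ee_rot: [126.2, 90.0, 128.9]
force: [0.3, 0.8, 0.2]
gripper_width: 0.5
t 8.2333 pos [464.8 -72.7 194.8] F [0.8 1.5 0. ] toolaxes y [-0.  1.  0.] shift(mm) [ 74.8 -22.7  10. ] fromcmd?
gutter pos [-27.3 110.  194.8] A [[0.001, -0.001], [1.0, -0.002], [-0.002, -1.0]] F gutter 1.5057699499096802 -0.8517279830390483 0.04571278565437316
```

View pics/c6.png

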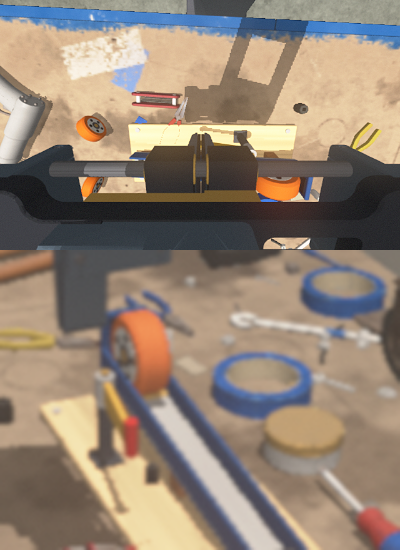

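The top half shows only the gripper over the plinth with the wheel at (277,187). The side view below shows the wheel standing at the end stop (135,350), with the brass rib visible just downhill of it at (157,397). It is seated without support. Next, the gate: come down on its outer side.

```bash
python3 -m handwheel '0 0 0 0.03 0 0 0; 0 0 0 0.06 0 0 0; 0 0 0 0.09 0 0 0; 0 0 0 0.112 0 0 0; 0 0 0 0.112 0 0 0; 0 0 0 0.112 0 0.01 0; 0 0 0 0.112 -0.001 0.02 0; 0 0 0 0.112 -0.002 0.03 0; 0 0 0 0.112 -0.002 0.038 0; 0 0 0 0.112 -0.001 0.048 0; 0 0 0 0.112 0.001 0.059 0; 0 0 0 0.112 0.001 0.059 0'
python3 - <<'E'
from h import *
go(-16,33,83)
im=env.grab_frame("side")[:,:,::-1]
cv2.imwrite("pics/s7.png",cv2.resize(im[140:260,240:400],(640,480),interpolation=cv2.INTER_CUBIC))
E
```

```text
time_s: 9.28
ee_pos: [527.3, -68.5, 83.2]
ee_rot: [-6.5, 89.8, -3.7]
force: [0.3, -0.2, 0.6]
gripper_width: 0.4
t 9.2833 pos [527.3 -68.5  83.2] F [ 0.3 -0.2  0.6] toolaxes y [-0.  1. -0.] shift(mm) [ 0.3 10.2 14.4] fromcmd?
gutter pos [-26.2  47.4  83.2] A [[-0.0, -0.004], [1.0, 0.001], [0.001, -1.0]] F gutter -0.22318966454725703 -0.31237740855054325 0.6201967427766367
```

View pics/s7.png

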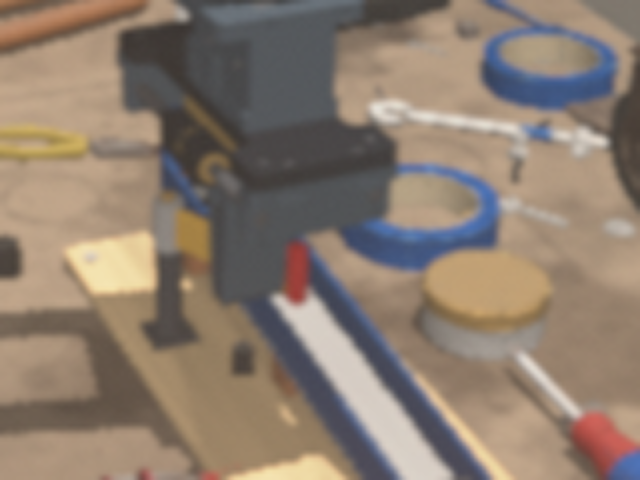

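The gate arm runs ahead of the fingers, with its pin at (297,272) now over the lane. Continue the arc.

```bash
python3 -m handwheel '0 0 0 0 0.005 0.008 0; 0 0 0 0 0.01 0.0145 0; 0 0 0 0 0.017 0.022 0; 0 0 0 0 0.025 0.0295 0; 0 0 0 0 0.034 0.035 0; 0 0 0 0 0.043 0.039 0; 0 0 0 0 0.05 0.042 0; 0 0 0 0 0.056 0.043 0; 0 0 0 0 0.06 0.043 0; 0 0 0 0 0.062 0.043 0; 0 0 0 0 0.062 0.043 0'
python3 -m handwheel '0 0 0 0 0.002 0 0; 0 0 0 0 0.003 0 0; 0 0 0 0 0.003 0 0'
python3 -c "
from h import *
go(40,4,83)"
```

```text
time_s: 10.25
ee_pos: [563.5, -4.1, 82.6]
ee_rot: [144.5, 90.0, 147.4]
force: [0.1, 0.2, 0.0]
gripper_width: 0.6
time_s: 10.5
ee_pos: [563.6, -1.7, 82.6]
ee_rot: [136.4, 90.0, 139.2]
force: [-0.6, -0.3, -0.5]
gripper_width: 0.3
t 10.5 pos [563.6  -1.7  82.6] F [-0.6 -0.3 -0.5] toolaxes y [-0.  1.  0.] shift(mm) [-0.4  1.3  3.8] fromcmd?
gutter pos [38.7  7.8 82.6] A [[0.0, 0.0], [1.0, -0.0], [-0.0, -1.0]] F gutter -0.2491933212220974 0.6069266453221089 -0.5228990525425188
```

Nudge until it meets the stop.

```bash
for i in 1 ; do python3 -m handwheel '0 0 0 0 0.002 0.004 0; 0 0 0 0 0.003 0.004 0; 0 0 0 0 0.003 0.004 0;0 0 0 0 0.003 0.004 0'; done; python3 -m handwheel '0 0 0 0 0.001 0 0; 0 0 0 0 0.002 0 0; 0 0 0 0 0.002 0 0;0 0 0 0 0.002 0 0'
python3 -m handwheel '0 0 0 0 0.001 0 0; 0 0 0 0 0.002 0 0; 0 0 0 0 0.002 0 0;0 0 0 0 0.002 0 0'
python3 -c "
from h import *
go(43,4,83)"
```

```text
time_s: 10.83
ee_pos: [567.8, 1.6, 82.6]
ee_rot: [43.9, 90.0, 46.6]
force: [0.1, -0.3, -0.5]
gripper_width: 0.7
time_s: 11.17
ee_pos: [567.8, 2.4, 82.6]
ee_rot: [-78.1, 89.9, -75.2]
force: [1.0, -4.6, -0.1]
gripper_width: 0.7
time_s: 11.5
ee_pos: [567.8, 2.5, 82.7]
ee_rot: [-85.0, 89.7, -82.2]
force: [1.7, -11.1, 0.0]
gripper_width: 0.6
t 11.5 pos [567.8   2.5  82.7] F [  1.7 -11.1   0. ] toolaxes y [-0.1  1.  -0. ] shift(mm) [-0.3  0.2 -0.6] fromcmd?
gutter pos [42.8  3.4 82.7] A [[-0.005, -0.0], [1.0, 0.001], [0.001, -1.0]] F gutter -11.149899237521279 -1.1240434288489591 0.038414868319814666
```

The gate is hard against its stop at TCP x = 42.8, 17 mm short of where the seated wheel stopped the fingers, so it isn't touching the wheel. Retreat and check.

```bash
python3 -m handwheel '0 0 0 0 -0.006 0 0; 0 0 0 0 -0.015 0 0; 0 0 0 0 -0.03 0 0; 0 0 0 -0.03 -0.04 0 0; 0 0 0 -0.06 -0.04 0 0; 0 0 0 -0.1 -0.04 0 0; 0 0 0 -0.14 -0.05 -0.0 0; 0 0 0 -0.17 -0.06 -0.03 0; 0 0 0 -0.19 -0.07 -0.06 0; 0 0 0 -0.2 -0.08 -0.1 0; 0 0 0 -0.2 -0.08 -0.14 0;0 0 0 -0.2 -0.08 -0.15 0'
python3 -m handwheel '0 0 0 0 0 -0.02 0; 0 0 0 0 0 -0.02 0; 0 0 0 0 0 -0.02 0'
python3 - <<'E'
from h import *
import pickle
s=env.state(); w=env.grab_frame("wrist")[:,:,::-1]; cv2.imwrite("pics/w8.png",w); pickle.dump(s,open("w8.pkl","wb"))
a=env.grab_frame("side")[:,:,::-1]; b=env.grab_frame("scene")[:,:,::-1]
cv2.imwrite("pics/side8.png",a);cv2.imwrite("pics/scene8.png",b)
f=lambda i:cv2.resize(i[150:310,230:430],(400,320),interpolation=cv2.INTER_CUBIC)
cv2.imwrite("pics/c8.png",np.vstack([np.hstack([f(b),f(a)]),cv2.resize(w[100:300,120:520],(800,280))[:, :]]))
E
```

```text
time_s: 12.5
ee_pos: [416.3, -81.7, 283.5]
ee_rot: [149.9, 89.9, 152.6]
force: [-0.4, 0.2, -0.2]
gripper_width: 0.8
time_s: 12.75
ee_pos: [401.6, -82.6, 282.9]
ee_rot: [18.4, 89.9, 21.1]
force: [0.1, -0.3, 0.1]
gripper_width: 0.4
```

View pics/c8.png

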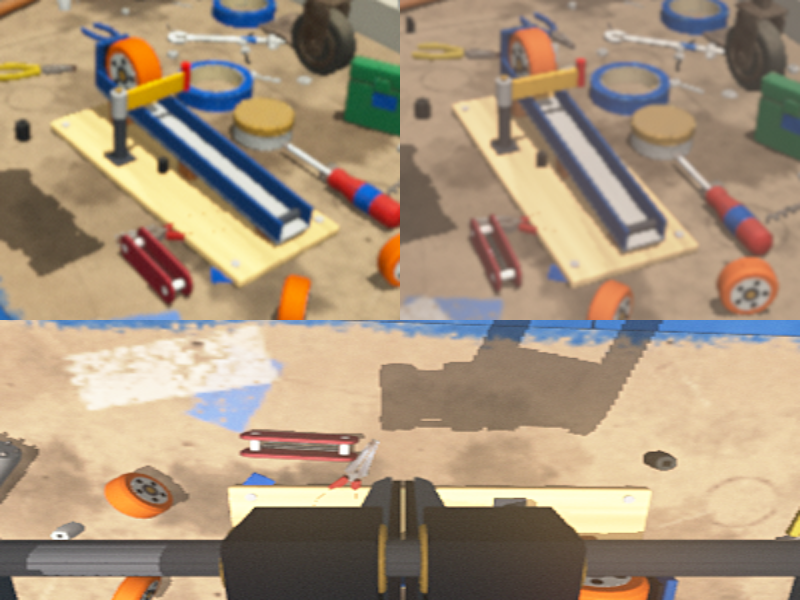

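In both views the gate lies square across the lane with its pin past the far wall, and the wheel stands uphill of it at the stop. The tin, tape, driver and hex keys look unmoved. I check the gate angle, the wheel and the bystanders numerically before handing in.

```bash
python3 - <<'E'
from h import *
C={n:cam(n) for n in("scene","side")}
I={n:(cv2.imread(f"pics/{n}0.png"),cv2.imread(f"pics/{n}8.png")) for n in C}
pin={}
for n in C:
    im=I[n][1]; h=cv2.cvtColor(im,cv2.COLOR_BGR2HSV)
    m=cv2.inRange(h,(0,150,90),(6,255,255))|cv2.inRange(h,(172,150,90),(180,255,255))
    p0=proj(*C[n],g2w(57,-36,91))[0]; x,y=p0.astype(int); z=np.zeros_like(m); z[y-20:y+20,x-12:x+12]=m[y-20:y+20,x-12:x+12]
    ys,xs=np.nonzero(z); pin[n]=(xs.mean(),ys.mean()); print(n,"pin px",pin[n],"pred",p0,len(xs))
    pw=proj(*C[n],g2w(108,0,88))[0]; print(n,"wheel pred px",pw)
    d=cv2.absdiff(*I[n]).max(2); d=cv2.morphologyEx((d>45).astype(np.uint8),cv2.MORPH_OPEN,np.ones((3,3)))
    k,l,st,ce=cv2.connectedComponentsWithStats(d); print(n,"changed",[tuple(s) for s in st[1:] if s[4]>12 and s[0]>200])
p,g=two((*C["scene"],pin["scene"]),(*C["side"],pin["side"])); print("pin gutter",w2g(p),g)
for n in C: print(n,"pin on z=91 gutter",w2g(onz(*C[n],pin[n],91)[0]))
E
```

```text
scene pin px (np.float64(322.8157894736842), np.float64(186.02631578947367)) pred [322.9 186.6] 38
scene wheel pred px [297.8 183.9]
scene changed [(np.int32(228), np.int32(0), np.int32(38), np.int32(18), np.int32(555)), (np.int32(270), np.int32(2), np.int32(9), np.int32(14), np.int32(111)), (np.int32(269), np.int32(17), np.int32(7), np.int32(7), np.int32(40)), (np.int32(247), np.int32(18), np.int32(19), np.int32(6), np.int32(104)), (np.int32(212), np.int32(23), np.int32(99), np.int32(124), np.int32(4614)), (np.int32(276), np.int32(25), np.int32(5), np.int32(9), np.int32(37)), (np.int32(271), np.int32(35), np.int32(5), np.int32(3), np.int32(15)), (np.int32(272), np.int32(41), np.int32(4), np.int32(17), np.int32(57)), (np.int32(254), np.int32(44), np.int32(7), np.int32(10), np.int32(54)), (np.int32(273), np.int32(59), np.int32(4), np.int32(7), np.int32(23)), (np.int32(274), np.int32(68), np.int32(3), np.int32(9), np.int32(27)), (np.int32(273), np.int32(109), np.int32(6), np.int32(4), np.int32(22)), (np.int32(250), np.int32(132), np.int32(5), np.int32(7), np.int32(28)), (np.int32(283),
[... 648 characters left out ...]
(60), np.int32(10), np.int32(4), np.int32(33)), (np.int32(231), np.int32(129), np.int32(19), np.int32(7), np.int32(79)), (np.int32(282), np.int32(163), np.int32(30), np.int32(47), np.int32(778)), (np.int32(285), np.int32(177), np.int32(3), np.int32(5), np.int32(15)), (np.int32(314), np.int32(180), np.int32(9), np.int32(13), np.int32(72)), (np.int32(288), np.int32(212), np.int32(7), np.int32(12), np.int32(61)), (np.int32(328), np.int32(221), np.int32(31), np.int32(42), np.int32(944)), (np.int32(285), np.int32(238), np.int32(5), np.int32(7), np.int32(25))]
pin gutter [ 62.9 -40.6  88.9] 0.38119983161164606
scene pin on z=91 gutter [ 59.5 -37.8  91. ]
side pin on z=91 gutter [ 59.6 -39.   91. ]
```

```bash
python3 -c "
from workcell import env
s=env.state(); print(s['time_s'],s['force']); print(env.job_done())"
```

```text
12.9 [0.18828168 0.35373304 0.16156028]
the job is handed in; nothing more can be done
None
```

I pushed the caster wheel up the lane and over the rib with the closed fingers, until the end stop resisted at about 9 N. Then I backed off, and the wheel stayed seated without support. I swung the yellow gate shut from its outer side until it met its stop at about 11 N, withdrew the arm, and handed in at 12.9 s.

Last checks:
- **Gate:** the pin was within 1 px of where a shut gate puts it in both views, with the lane origin shifted about 3 mm uphill. My first pose estimate was off by that much, and the pushes against both stops showed the same shift.
- **Wheel:** both fixed views show it standing at the end stop, behind the gate.
- **Bystanders:** the before/after picture difference showed changes only at the wheel, the gate, its shadow and the robot itself. The tin, screwdriver, hex keys and tape were unmoved.
- **Weaker check:** triangulating the pin from the two views put it about 6 mm farther uphill and 5 mm farther across than the shut position. I put that down to the narrow angle between those cameras.

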